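# Set a fresh shelf-mark label on a book spine

## Robot

A 6-joint arm with a two-finger parallel gripper is mounted at the origin on the work surface. World frame = base frame: x ahead of the robot, y to its left, z up, the work surface at z = 0. Lengths are in mm, angles in rad, forces in N, time in s.
With the tool pointing down it reaches from about 350 to 975 mm from the base axis. Payload 7.1 kg.
Tool frame: the origin (TCP) lies on the front face of the gripper's body, between the roots of the fingers; the fingertips stand 80 mm ahead of it and the grasp point (between the pads) lies 61 mm ahead of it; z points along the fingers, y is the line along which they close (so a half turn about z gives the same grasp; the last joint's range is limited). The gripper opens to 88 mm and grips with 3 to 60 N. Pads are 20 mm wide; open, the fingers measure 115 mm over their backs; the gripper's body (75 mm by 178 mm) begins 61 mm behind the grasp point.
Start: joints at [-1.281, 0.423, 1.63, -0, 1.089, -0.019], TCP at [189.965, -595.415, 302.675] pointing down, gripper open.
Joint ranges: [-3, 3], [-0.9, 2.11], [0.09, 2.58], [-1.31, 4.45], [0.11, 2.69], [-2.54, 2.54]. Speed limits (rad/s): [2.39, 2.39, 3.01, 3.14, 3.14, 3.14].

## Interface

Orientations are given as a rotation vector (axis times angle).
In Python, from workcell import readout, vision, close_job gives the robot as it stands.
- The arm moves only by the tool servo_tool, never from a script. Its argument "plan" is a list that holds one entry, the list of rows, each a list of 7 numbers: the gripper command: -1 is fully open, 1 is shut, values between are in proportion, then the shift along the world's x, y, z in units of 40 mm (1.0 is 40 mm), then the turn, a rotation vector about the world's x, y, z in units of 5 degrees (1.0 is 5 degrees). A call has 1 to 5 rows; each row shifts and turns the commanded pose from where the row before left it; what a row does not reach is not made up. A row lasts 1/12 s, in which the tool goes at most 41.7 mm and 7.16 degrees, less where a joint would pass 70% of its speed; a pose out of reach is approached as far as the arm can. A call is refused whole if a number of a shift passes 1 or a number of a turn 1, either way. A call with a gripper value outside its range is refused whole. The fingers move at their own pace and stop on an object; the grip force is fixed at half the most. Time passes only in rows, so rows that do not move let the fingers close. It gives the time, the measured TCP pose, the force, the opening and the grip force at its end, in the units of the state.
- readout.get_obs(): the state, without advancing time (a new reading comes with each control period).
- vision.get_image(name): name is "scene" or "side" or "wrist"; returns the picture (400x640x3 uint8, red, green, blue); there is no depth.
- vision.camera_params(name): a dict with "fx", "fy", "cx", "cy" (pixels), "rvec" (rotation vector, rad) and "tvec" (3), from world to camera coordinates, as OpenCV has them; the wrist camera has in their place "hand_eye" (4x4, takes a point from camera to tool coordinates, whose origin is the TCP and whose axes are the flange's). Camera axes: x right, y down, z forward; pixel columns grow to the right and rows downward; lengths in mm; the calibration is good to about 2 mm. A picture is of the moment at which its call begins: read the wrist's pose just before it. camera_params takes no time and is no camera call.
- close_job(): hands the job in; it is judged then, once.
The state is a dict: "t": time; "qpos": joint angles; "qvel": joint speeds; "joint_torque": joint torques, N m; "ee_pos": TCP position; "orientation": TCP orientation; "ft_force": force on the tool from outside, world axes, zero at the start; "moment": the same for the moment, N m; "width": finger opening in mm; "grasp_force": force on a finger pad.
Only numpy, scipy, OpenCV 4.12 (cv2) and the standard library are available. Lean on these libraries where they do the work, as an engineer would, in place of code of your own. Each camera call takes 0.05 s, during which the arm holds its last target. There are 200 camera calls.

## Task

Take the spring label presser (the plain straight black cylinder, not the ball-topped hand stamp) out of its stand and press its foot on the middle of the white paper label at the low end of the book's sloping spine, with the presser square to the spine. Press lightly, until the plunger is about half way in (its dark ring just reaching the sleeve), never leaning hard on the book, and finish still gripping the presser and holding it pressed there like that. Keep the gripper itself off the book, and leave the other things on the desk as they are.

Things in the scene. Friction and masses are not known exactly. Their poses are not given: they have to be found in the camera images.
- presser: Spring label presser, loose, 160 g, upright in a tubular stand. Black cylindrical sleeve, 30 mm diameter, 8 to 92 mm above the origin: grip here, any yaw. Below it a shoulder, 40 mm diameter, 8 mm high, rests on the stand's rim. Origin: on the axis at the shoulder's underside; z along the axis from foot to top. Under it a 10 mm steel plunger with a rubber foot.
- plunger (a joint): How far the presser's sprung plunger is pushed into the sleeve, m: 0 fully out, 0.040 at its hard stop, 0.020 half way, where a dark ring on the plunger reaches the shoulder. The spring pushes with about 1 N at 0, 6 N at 0.020, 11 N at 0.040.
- foot (a point): Centre of the flat underside of the presser's round rubber foot (21 mm in diameter, 12 mm thick), on the axis, 60 mm below the presser's origin when the plunger is out and moving up with it when pressed. Same axes as the presser.
- stand: Grey tubular stand that holds the presser, fixed, 80 mm high, tube 48 mm in outer and 30 mm in inner diameter, foot 72 mm across. Origin: centre of its underside. It may trade places with the stand of the hand stamp. The presser lifts out straight up; its foot hangs 60 mm deep in it.
- book: Blue-green book wedged spine up in the tilted bed of a wooden cradle, as one piece, which does not give under light pressing. Spine flat, 205 x 50 mm, slope 5 to 22 degrees. Origin: under the low (tail) end, 130 mm below the spine, 8 mm before the tail; x uphill along the spine, y across, z out of it. White bed cheeks, 94 mm over all, end 57 mm below the spine. Dark patch: title, not label.
- label (a point): Centre of the white paper label (44 mm along the spine, 38 mm across), on the spine's surface, 42 mm from the tail end. x along the spine towards the head (uphill), y across, z straight out of the spine: the presser's z must point along it.
- stamp: Hand stamp with a thin steel stem and a dark wooden ball of 40 mm, standing in a stand like the presser's; top 88 mm above its origin, which is at the stand's rim (80 mm high). Bystander.
- roll: Roll of label paper lying flat, 76 mm across, 25 mm high, origin under its centre. Bystander.
- glue: Small white glue bottle, 28 mm across, 95 mm high, origin under its centre. Bystander.
- mug: White mug, 80 mm across, 90 mm high, origin under its centre. Bystander.
- booklet: Ochre book lying flat, 130 x 190 x 22 mm, origin under its centre. Bystander.
- cards: Pack of white index cards, 55 x 90 x 18 mm, origin under its centre. Bystander.
- pen: Black pen lying on the desk, 130 mm long, 10 mm thick. Bystander.
There are look-alikes about, which are no part of the job. Leave any blue or pink look-alike of the presser alone. What is shaped like the stand but blue is not meant.

How it is judged:
By the outcome, as a careful person would: the job done as asked, in the order asked, and still so for the second after the job is handed in, while the arm keeps its last pose, push and grip.
It also fails if it takes over 32 s, if anything falls off the work surface, if the arm or the gripper's body presses on something with over 40 N, if the wrist force passes 120 N, or if a joint passes its speed limit or range.

## Working session

There is one attempt and no reset: what is moved stays moved. The work goes in short steps, Python scripts to look and compute and a tool call to move; the robot and the scene stay as the last step left them, time stands still between calls to the robot, and variables do not carry over. Pictures are saved under pics/ and viewed, at most 10 in all, crops included, and the job is handed in when it is done.

Besides the shell and the picture viewer there is one more tool, called after "Request:" as name(argument=value, ...) on one line, values as JSON. servo_tool: Moves the arm, as the interface text tells. Its arguments: {"type":"object","properties":{"plan":{"type":"array"}},"required":["plan"]}

```bash
mkdir -p pics
cat > h.py <<'E'
import numpy as np,cv2
from workcell import readout,vision,close_job
from scipy.spatial.transform import Rotation as R
def cam(n,obs=None):
    p=vision.camera_params(n)
    K=np.array([[p['fx'],0,p['cx']],[0,p['fy'],p['cy']],[0,0,1.]])
    if 'hand_eye' in p:
        T=np.eye(4);T[:3,:3]=R.from_rotvec(obs['orientation']).as_matrix();T[:3,3]=obs['ee_pos']
        M=np.linalg.inv(T@np.array(p['hand_eye']))
    else:
        M=np.eye(4);M[:3,:3]=R.from_rotvec(np.ravel(p['rvec'])).as_matrix();M[:3,3]=np.ravel(p['tvec'])
    return K,M
def ray(c,uv):
    K,M=c;d=M[:3,:3].T@np.linalg.inv(K)@np.array([uv[0],uv[1],1.]);return -M[:3,:3].T@M[:3,3],d/np.linalg.norm(d)
def onz(c,uv,z):
    o,d=ray(c,uv);return o+d*(z-o[2])/d[2]
def tri(c1,a,c2,b):
    o,d=ray(c1,a);p,e=ray(c2,b)
    s=np.linalg.lstsq(np.c_[d,-e],p-o,rcond=None)[0];x,y=o+d*s[0],p+e*s[1];return (x+y)/2,np.linalg.norm(x-y)
def proj(c,P):
    K,M=c;q=K@(M[:3,:3]@np.asarray(P,float)+M[:3,3]);return q[:2]/q[2]
def save(n,f):
    im=vision.get_image(n);cv2.imwrite('pics/'+f,im[:,:,::-1]);return im
E
python3 - <<'E'
from h import *
a=save('scene','scene1.png');b=save('side','side1.png')
for n in('scene','side'):
    K,M=cam(n);print(n,K[0,0],(-M[:3,:3].T@M[:3,3]).round(),M[:3,:3][2].round(2))
print(vision.camera_params('wrist'))
E
```

```text
scene 386.645274495216 [1187. -161.  698.] [-0.75  0.16 -0.65]
side 416.06825419346455 [472. 696. 880.] [ 0.05 -0.68 -0.73]
{'fx': 345.8016393780717, 'fy': 345.8016393780717, 'cx': 321.58472241554, 'cy': 204.01900511764273, 'hand_eye': array([[-1.59423232e-03, -9.56849329e-01, -2.90580143e-01,
         7.96831658e+01],
       [ 9.99998520e-01, -1.71340830e-03,  1.55701012e-04,
         6.08073654e-02],
       [-6.46864838e-04, -2.90579464e-01,  9.56850645e-01,
        -8.26528936e+01],
       [ 0.00000000e+00,  0.00000000e+00,  0.00000000e+00,
         1.00000000e+00]])}
```

View pics/scene1.png

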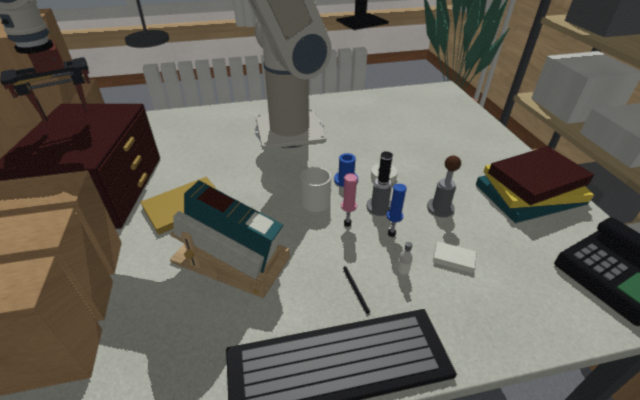

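View pics/side1.png

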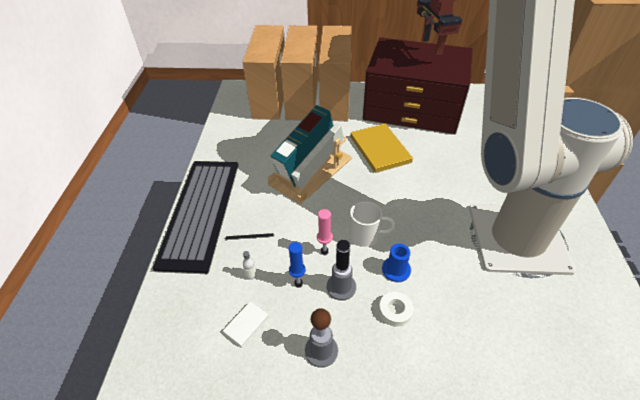

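Scene image: the black cylinder is at (385,165) in the grey stand. Possible confusions are the pink presser (349,190), blue presser (398,200), blue stand (347,168) and ball-topped stamp (452,165). In the side view the presser is at (343,255). The label is at scene (261,224) and side (287,149). I choose the black one and check it in a close crop.

Run:
```python
from h import *
a=cv2.imread('pics/scene1.png');b=cv2.imread('pics/side1.png')
t=np.vstack([np.hstack([cv2.resize(a[145:220,330:430],(400,300),interpolation=2),cv2.resize(b[230:305,285:385],(400,300),interpolation=2)]),
np.hstack([cv2.resize(a[175:275,180:300][:90],(400,300),interpolation=2),cv2.resize(b[100:190,255:375],(400,300),interpolation=2)])])
cv2.imwrite('pics/crop1.png',t)
cs,cd=cam('scene'),cam('side')
def comp(m,seed):
    n,l,st,ce=cv2.connectedComponentsWithStats(m.astype(np.uint8),connectivity=4)
    k=l[seed[1],seed[0]];
    ys,xs=np.where(l==k);return k,st[k],ce[k],np.c_[xs,ys]
for n,im,s,sl in(('scene',a,(385,168),(261,224)),('side',b,(343,256),(286,149))):
    k,st,ce,p=comp(im.max(2)<60,s);print(n,'sleeve',k,st,ce)
    vx=cv2.minAreaRect(p.astype(np.float32));print(vx,cv2.boxPoints(vx).round(1).tolist())
    k,st,ce,p=comp(im.min(2)>140,sl);print('label',k,st,ce, cv2.boxPoints(cv2.minAreaRect(p.astype(np.float32))).round(1).tolist(), im[sl[1],sl[0]])
```

```text
scene sleeve 28 [378 158  13  25 236] [384.03813559 170.42372881]
((384.0199890136719, 170.3599853515625), (10.323759078979492, 23.617366790771484), 8.130102157592773) [[377.20001220703125, 181.3000030517578], [380.6000061035156, 157.89999389648438], [390.79998779296875, 159.39999389648438], [387.5, 182.8000030517578]]
label 10 [250 214  23  20 268] [260.99626866 223.31716418] [[249.1999969482422, 225.60000610351562], [256.3999938964844, 212.1999969482422], [273.0, 221.1999969482422], [265.79998779296875, 234.5]] [176 186 184]
side sleeve 141 [336 250  13  20 198] [342.02525253 260.13636364]
((342.0941467285156, 259.7764587402344), (11.657868385314941, 18.713947296142578), 4.39870548248291) [[335.6000061035156, 268.70001220703125], [337.0, 250.0], [348.6000061035156, 250.89999389648438], [347.20001220703125, 269.6000061035156]]
label 14 [277 141  19  16 179] [285.89385475 148.37988827] [[276.1000061035156, 150.39999389648438], [286.5, 138.0], [295.8999938964844, 145.6999969482422], [285.5, 158.1999969482422]] [238 245 244]
```

View pics/crop1.png

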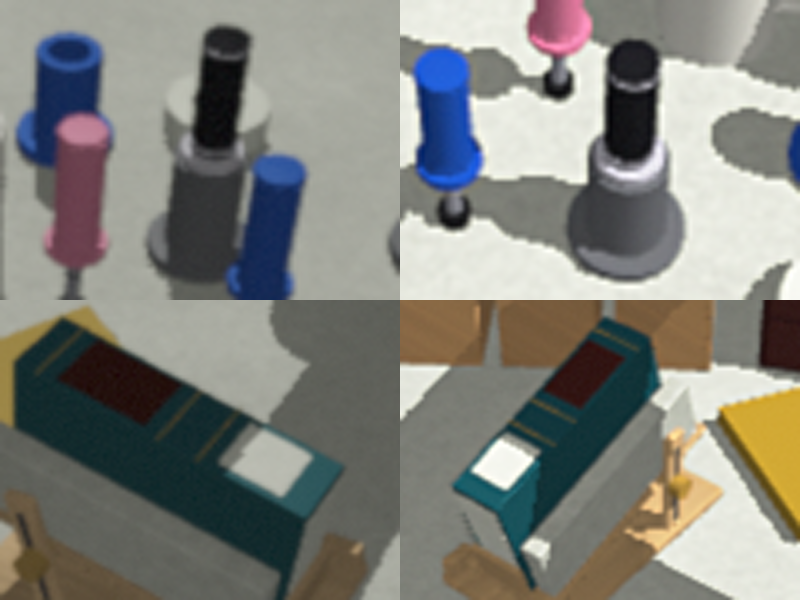

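Run:
```python
from h import *
cs,cd=cam('scene'),cam('side')
S=lambda x,y:(180+x/3.3333,175+(y-300)/3.3333)
D=lambda x,y:(255+(x-400)/3.3333,100+(y-300)/3.3333)
pts=dict(hf=(S(65,318),D(655,350)),hn=(S(15,362),D(605,318)),tf=(S(343,467),D(500,525)),tn=(S(300,516),D(455,485)))
P={}
for k,(a,b) in pts.items():
    P[k],e=tri(cs,a,cd,b);print(k,P[k].round(1),round(e,1))
ax=(P['hf']+P['hn']-P['tf']-P['tn'])/2;print('len',np.linalg.norm(ax),'w',np.linalg.norm(P['tf']-P['tn']),np.linalg.norm(P['hf']-P['hn']))
ax/=np.linalg.norm(ax);y=(P['tn']-P['tf']+P['hn']-P['hf']);n=np.cross(ax,y);n/=np.linalg.norm(n);n*=np.sign(n[2])
print('ax',ax.round(3),'slope',np.degrees(np.arcsin(ax[2])),'n',n.round(3))
L=(P['tf']+P['tn'])/2+42*ax;print('L',L.round(1),proj(cs,L),proj(cd,L))
print('top',tri(cs,(330+227/4,145+42/4),cd,(285+233/4,230+57/4)))
a=(330+227/4,145+42/4);b=(285+233/4,230+57/4)
print(onz(cs,a,172),onz(cd,b,172))
print('bl', onz(cd,(285+42/4,230+70/4),112))
print(tri(cs,(398,187),cd,(295.5,246.5)),tri(cs,(349.5,178),cd,(324.5,213)))
o=readout.get_obs();print(R.from_rotvec(o['orientation']).as_matrix().round(3), o['width'])
```

```text
hf [ 499.  -265.8  190.1] 3.9
hn [ 543.8 -295.2  197.7] 1.3
tf [ 615.2 -106.2  134.6] 4.5
tn [ 656.3 -139.3  143.2] 0.8
len 202.42979485813933 w 53.488817912284006 54.060317038963504
ax [-0.565 -0.779  0.272] slope 15.753667570629856 n [0.04  0.303 0.952]
L [ 612.  -155.5  150.3] [258.96967094 222.89462189] [288.28867135 150.08819192]
top (array([461.4556934 , 168.69135616, 169.54728997]), np.float64(5.227942788895907))
[468.13933964 168.00119218 172.        ] [459.8351108  167.98421902 172.        ]
bl [567.02100427 137.38658806 112.        ]
(array([562.61077634, 162.66725347, 150.2852975 ]), np.float64(0.1753441824620421)) (array([505.09013062,  64.86735396, 149.77684881]), np.float64(2.668129440735226))
[[ 0.953  0.304 -0.   ]
 [ 0.304 -0.953  0.001]
 [-0.    -0.001 -1.   ]] 87.82423048212837
```

The crop confirms the choice: a plain black cylinder in the grey stand, at about (463,168) with its top at about 170 mm, which fits the given 172. The label is at about (612,-155,150) on a slope of about 16°. I'm moving over the presser.

Request:
servo_tool(plan=[[[-1,0.4,0.9,0,0,0,0],[-1,0.4,0.9,0,0,0,0],[-1,0.4,0.9,0,0,0,0],[-1,0.4,0.9,0,0,0,0],[-1,0.4,0.9,0,0,0,0]]])

```text
t: 0.52
ee_pos: [270.1, -413.6, 302.3]
orientation: [-3.104, -0.482, 0.0]
ft_force: [0.8, -0.1, 0.1]
width: 87.7
grasp_force: 0.0
```

Request:
servo_tool(plan=[[[-1,0.4,0.9,0,0,0,0],[-1,0.4,0.9,0,0,0,0],[-1,0.4,0.9,0,0,0,0],[-1,0.4,0.9,0,0,0,0],[-1,0.4,0.9,0,0,0,0]]])

```text
t: 0.93
ee_pos: [350.1, -233.6, 302.6]
orientation: [-3.104, -0.482, 0.0]
ft_force: [1.1, -0.6, -0.6]
width: 88.0
grasp_force: 0.0
```

Request:
servo_tool(plan=[[[-1,0.3,0.9,0,0,0,0],[-1,0.3,0.9,0,0,0,0],[-1,0.3,0.9,0,0,0,0],[-1,0.3,0.9,0,0,0,0],[-1,0.3,0.9,0,0,0,0]]])

```text
t: 1.35
ee_pos: [409.9, -53.5, 302.7]
orientation: [3.104, 0.483, -0.0]
ft_force: [0.5, -0.4, -0.4]
width: 87.7
grasp_force: 0.0
```

Request:
servo_tool(plan=[[[-1,0.2,0.9,0,0,0,0],[-1,0.2,0.9,0,0,0,0],[-1,0.2,0.9,0,0,0,0],[-1,0.2,0.9,0,0,0,0],[-1,0.2,0.9,0,0,0,0]]])

```text
t: 1.77
ee_pos: [449.8, 126.5, 302.6]
orientation: [3.104, 0.484, -0.0]
ft_force: [1.3, -0.5, -0.2]
width: 87.9
grasp_force: 0.0
```

Request:
servo_tool(plan=[[[-1,0.33,1.0,0,0,0,0],[-1,0,0,0,0,0,0]]])

```text
t: 1.93
ee_pos: [464.9, 169.6, 303.0]
orientation: [-3.101, -0.489, -0.005]
ft_force: [0.1, -0.5, 0.7]
width: 88.0
grasp_force: 0.0
```

Run:
```python
from h import *
o=readout.get_obs();im=save('wrist','w1.png');c=cam('wrist',o)
print(o['ee_pos'])
for z in(88,172): print(z,proj(c,(463,168,z)))
```

```text
[464.87393156 169.56548149 302.99001478]
88 [322.80074079 195.70934748]
172 [323.13709586 229.3568282 ]
```

View pics/w1.png

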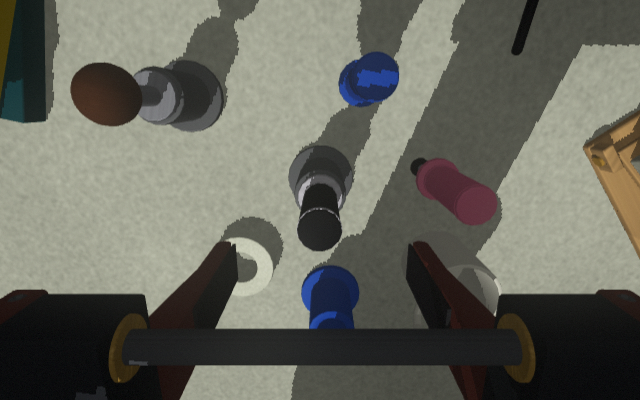

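The wrist view shows the presser's top at (320,230), against (323,229) predicted, so it sits at about (462.5,169.8). The fingers straddle it with clear room. I'm descending to grip 58 mm above the presser's origin.

Request:
servo_tool(plan=[[[-1,-0.05,0,-0.7,0,0,0],[-1,0,0,-0.7,0,0,0],[-1,0,0,-0.7,0,0,0],[-1,0,0,-0.5,0,0,0],[-1,0,0,0,0,0,0]]])

```text
t: 2.4
ee_pos: [458.4, 162.4, 195.1]
orientation: [3.103, 0.482, -0.012]
ft_force: [-0.3, -1.2, -0.3]
width: 87.7
grasp_force: 0.0
```

Request:
servo_tool(plan=[[[1,0,0,0,0,0,0],[1,0,0,0,0,0,0],[1,0,0,0,0,0,0],[1,0,0,0,0,0,0],[1,0,0,0,0,0,0]]])

```text
t: 2.82
ee_pos: [461.6, 164.3, 199.8]
orientation: [-3.104, -0.483, -0.003]
ft_force: [-0.4, 0.0, -0.5]
width: 58.0
grasp_force: 0.0
```

Request:
servo_tool(plan=[[[1,0,0,0,0,0,0],[1,0,0,0,0,0,0],[1,0,0,0,0,0,0],[1,0,0,0,0,0,0]]])

```text
t: 3.15
ee_pos: [461.0, 164.3, 198.8]
orientation: [-3.104, -0.483, -0.0]
ft_force: [0.5, 0.6, 0.2]
width: 31.8
grasp_force: 0.5
```

Request:
servo_tool(plan=[[[1,0,0,0,0,0,0],[1,0,0,0,0,0,0],[1,0,0,0,0,0,0]]])

```text
t: 3.4
ee_pos: [461.0, 164.6, 198.7]
orientation: [-3.104, -0.483, -0.0]
ft_force: [-2.0, 5.0, 1.5]
width: 29.7
grasp_force: 29.9
```

Request:
servo_tool(plan=[[[1,-0.02,0.06,0,0,0,0],[1,0,0,0.2,0,0,0],[1,0,0,0.4,0,0,0],[1,0,0,0.5,0,0,0],[1,0,0,0.5,0,0,0]]])

```text
t: 3.82
ee_pos: [459.8, 166.1, 263.3]
orientation: [3.103, 0.484, -0.003]
ft_force: [1.0, -0.4, -1.1]
width: 29.8
grasp_force: 30.0
```

Request:
servo_tool(plan=[[[1,0,0,0.7,0,0,0],[1,0,0,0.7,0,0,0],[1,0,0,0.7,0,0,0],[1,0,0,0.4,0,0,0],[1,0,0,0,0,0,0]]])

```text
t: 4.23
ee_pos: [461.6, 166.7, 366.7]
orientation: [-3.104, -0.483, -0.011]
ft_force: [0.6, -0.1, -0.8]
width: 29.5
grasp_force: 30.0
```

Request:
servo_tool(plan=[[[1,0.5,-0.75,0,0,0,0],[1,0.5,-0.75,0,0,0,0],[1,0.5,-0.75,0,0,0,0],[1,0.5,-0.75,0,0,0,0],[1,0.5,-0.75,0,0,0,0]]])

```text
t: 4.65
ee_pos: [560.2, 14.8, 361.2]
orientation: [3.104, 0.484, -0.004]
ft_force: [0.4, 0.4, -0.9]
width: 29.8
grasp_force: 30.0
```

Request:
servo_tool(plan=[[[1,0.5,-0.75,0,0,0,0],[1,0,0,0,0,0,0],[1,0,0,0,0,0,0]]])

```text
t: 4.9
ee_pos: [580.1, -15.1, 360.8]
orientation: [-3.105, -0.479, 0.005]
ft_force: [-0.5, -0.4, -2.0]
width: 29.8
grasp_force: 30.0
```

Run:
```python
from h import *
import json
o=readout.get_obs();im=save('wrist','w2.png');c=cam('wrist',o)
json.dump({k:list(map(float,o[k])) for k in('ee_pos','orientation')},open('w2.json','w'))
print(o['ee_pos'],o['qpos'])
print(proj(c,(612,-155,150)))
T=R.from_rotvec(o['orientation']).as_matrix();print('foot',proj(c,o['ee_pos']+178.7*T[:,2]))
```

```text
[580.1252028  -15.1305815  360.80335029] [-4.64223678e-02  2.96598572e-01  1.67481096e+00 -4.40055967e-04
  1.17304507e+00  1.21867762e+00]
[482.57880984 205.58215255]
foot [321.45547174 204.39871675]
```

View pics/w2.png

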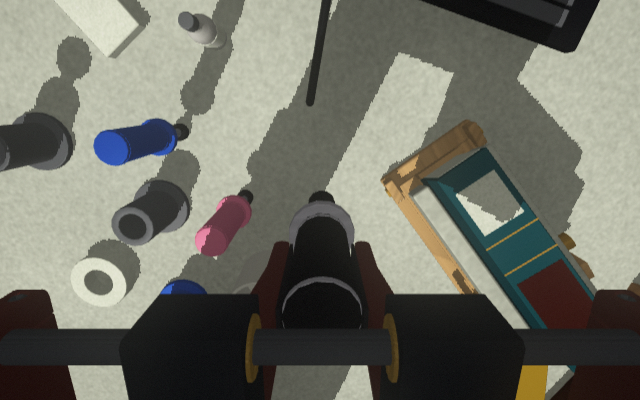

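Wrist view: the presser is held straight and the foot is at (320,197), about where expected. The label's corners are near (453,197), (489,170), (524,209) and (488,236), roughly 5 mm from my estimate. I'll take a second view from a pose that shows the whole spine.

Request:
servo_tool(plan=[[[1,-0.5,-0.5,0.4,0,0,0],[1,-0.5,-0.5,0.4,0,0,0],[1,-0.5,-0.5,0.2,0,0,0],[1,0,0,0,0,0,0],[1,0,0,0,0,0,0]]])

```text
t: 5.37
ee_pos: [519.1, -72.9, 402.9]
orientation: [-3.104, -0.482, -0.001]
ft_force: [0.2, 0.2, -2.0]
width: 29.9
grasp_force: 30.0
```

Run:
```python
from h import *
import json
o=readout.get_obs();im=save('wrist','w3.png');c=cam('wrist',o)
json.dump({k:list(map(float,o[k])) for k in('ee_pos','orientation')},open('w3.json','w'))
print(o['ee_pos'])
b=cv2.imread('pics/w3.png')[80:380,340:640];a=cv2.imread('pics/w2.png')[130:380,400:600]
cv2.imwrite('pics/w23.png',np.hstack([cv2.resize(b,(600,600),interpolation=cv2.INTER_CUBIC)]))
```

```text
[519.10023003 -72.9497321  402.89778617]
```

View pics/w23.png

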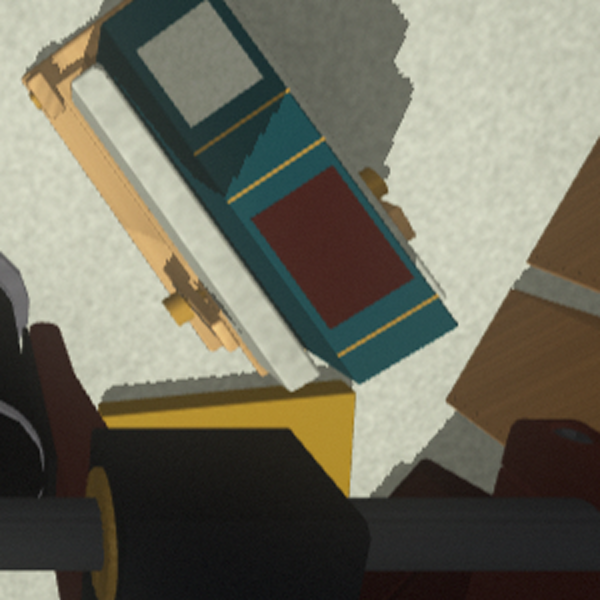

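```bash
cat > fit.py <<'E'
from h import *
import json
from scipy.optimize import least_squares
C=lambda x,y:(340+x/2-.25,80+y/2-.25)
S=lambda x,y:(180+x/3.3333,175+(y-300)/3.3333)
D=lambda x,y:(255+(x-400)/3.3333,100+(y-300)/3.3333)
w2,w3=[cam('wrist',{k:np.array(v) for k,v in json.load(open(f)).items()}) for f in('w2.json','w3.json')]
tn,tf,hf,hn=(-22,-19),(-22,19),(22,19),(22,-19)
HN,HF,TN,TF=(163,-25),(163,25),(-42,-25),(-42,25)
ob=[(w3,tn,C(137,50),1),(w3,tf,C(203,0),1),(w3,hf,C(263,76),1),(w3,hn,C(193,128),1),(w3,HN,C(360,383),1),(w3,HF,C(457,324),1),
(w2,tn,(453,197),1),(w2,tf,(489,170),1),(w2,hf,(524,209),1),(w2,hn,(488,236),1)]
ss,sd=cam('scene'),cam('side')
ob2=[(ss,HN,S(65,318),1),(ss,HF,S(15,362),1),(ss,TN,S(343,467),1),(ss,TF,S(300,516),1),
(sd,HN,D(655,350),1),(sd,HF,D(605,318),1),(sd,TN,D(500,525),1),(sd,TF,D(455,485),1)]
def frame(p):
    u=np.array([np.cos(p[3])*np.cos(p[4]),np.sin(p[3])*np.cos(p[4]),np.sin(p[4])]);y=np.cross([0,0,1],u);y/=np.linalg.norm(y)
    return u,y,np.cross(u,y)
def fit(ob):
    def res(p):
        u,y,_=frame(p);return np.concatenate([proj(c,p[:3]+q[0]*u+q[1]*y)-np.array(uv) for c,q,uv,w in ob])
    r=least_squares(res,[612,-155,150,np.arctan2(-.78,-.57),.27],x_scale=[10,10,10,.1,.1],loss='soft_l1')
    p=r.x;print(p[:3].round(1),np.degrees(p[3:]).round(2),'n',frame(p)[2].round(3));return p,res(p).reshape(-1,2).round(1)
if __name__=='__main__':
    for o in(ob[:6],ob,ob2,ob+ob2):
        p,r=fit(o)
    print(r.tolist())
    p,r=fit(ob);print(r.tolist());np.save('p.npy',p)
E
python3 fit.py
```

```text
[ 617.3 -155.9  155.4] [-125.75   15.05] n [0.152 0.211 0.966]
[ 616.8 -154.9  157.5] [-125.21   14.24] n [0.142 0.201 0.969]
[ 612.9 -155.2  150.7] [-126.41   15.14] n [0.155 0.21  0.965]
[ 616.7 -155.7  155.3] [-125.57   14.99] n [0.15  0.21  0.966]
[[-0.9, 1.1], [1.1, 0.2], [-0.6, 1.1], [-1.2, 0.3], [-0.9, 0.2], [0.6, -0.3], [1.5, -2.2], [3.7, -0.8], [-1.0, 1.8], [-4.0, -0.5], [-1.7, -0.2], [-1.8, 0.5], [-0.1, -0.9], [1.1, 0.9], [-1.7, -3.6], [-0.6, -0.4], [-1.5, -4.0], [-1.9, 0.2]]
[ 616.8 -154.9  157.5] [-125.21   14.24] n [0.142 0.201 0.969]
[[-1.1, 1.0], [1.0, -0.3], [-0.4, 0.7], [-1.1, 0.3], [-0.2, -0.1], [1.1, -0.9], [1.6, -1.6], [4.0, -0.6], [-0.4, 2.0], [-3.5, 0.1]]
```

Request:
servo_tool(plan=[[[1,0.65,-0.18,0,-0.487,0.35,0],[1,0.65,-0.18,0,-0.487,0.35,0],[1,0.65,-0.18,0,-0.487,0.35,0],[1,0.65,-0.18,0,-0.487,0.35,0],[1,0.65,-0.18,0,-0.487,0.35,0]]])

```text
t: 5.83
ee_pos: [651.9, -107.8, 401.4]
orientation: [2.906, 0.455, -0.275]
ft_force: [0.8, -0.1, -1.6]
width: 30.0
grasp_force: 30.0
```

Request:
servo_tool(plan=[[[1,0,0,-0.4,0,0,0],[1,0,0,-0.3,0,0,0],[1,0,0,-0.2,0,0,0],[1,0,0,0,0,0,0],[1,0,0,0,0,0,0]]])

```text
t: 6.25
ee_pos: [649.5, -108.9, 366.0]
orientation: [2.908, 0.454, -0.274]
ft_force: [0.1, 0.1, -2.1]
width: 29.6
grasp_force: 30.0
```

Run:
```python
from h import *
o=readout.get_obs();a=save('scene','s2.png');b=save('side','d2.png');w=save('wrist','w4.png')
T=R.from_rotvec(o['orientation']).as_matrix();f=np.array(o['ee_pos'])+178.7*T[:,2]
n=np.array([.151,.21,.966]);n/=np.linalg.norm(n)
print(o['ee_pos'],-T[:,2],'err deg',np.degrees(np.arccos(-T[:,2]@n)))
L=np.array([616.5,-155.5,155]);print('foot-L',f-L,'perp',(f-L)-n*((f-L)@n),(f-L)@n)
for c in('scene','side'): print(c,proj(cam(c),f),proj(cam(c),L))
cw=cam('wrist',o);print(proj(cw,f),proj(cw,L))
g=lambda im,u,v:cv2.resize(im[v-50:v+50,u-50:u+50,::-1],(400,400),interpolation=cv2.INTER_CUBIC)
cv2.imwrite('pics/c2.png',np.hstack([g(a,262,195),g(b,290,125)]))
```

```text
[ 649.48854127 -108.92024493  365.98580988] [0.15261013 0.20975784 0.96577005] err deg 0.09420157739667649
foot-L [ 5.71711047  9.09602849 38.40270149] perp [-0.30298574  0.72370926 -0.10996698] 39.86932304260964
scene [262.01887573 209.84247471] [258.94808445 222.74591742]
side [282.89902639 139.54841717] [286.50202396 148.68809426]
[321.48223554 204.21937461] [322.39083225 191.18483324]
```

View pics/c2.png

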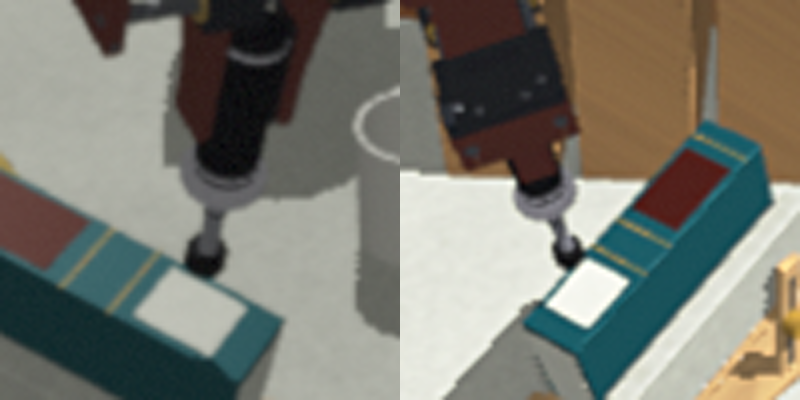

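View pics/w4.png

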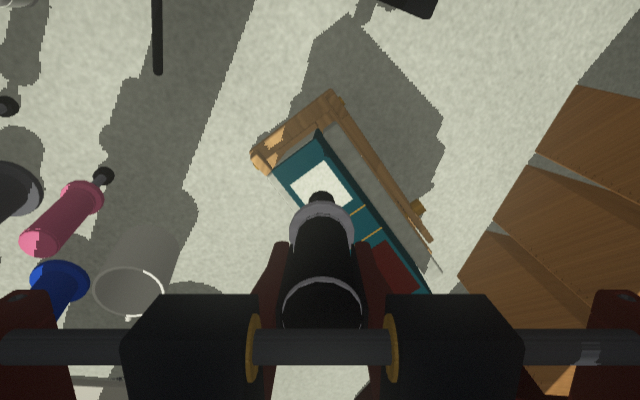

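Both fixed views put the label centre at about (260,222) scene and (286.5,148.5) side, within about 1 px of the fit. The foot is at about (262.5,211) and (282,139), also as predicted, and it hangs over the label. Wrist view: foot at (321,200), label centre at about (322,187), with a small offset. I'll descend along the normal to near contact.

Request:
servo_tool(plan=[[[1,-0.045,-0.063,-0.29,0,0,0],[1,-0.04,-0.055,-0.25,0,0,0],[1,-0.03,-0.04,-0.185,0,0,0],[1,0,0,0,0,0,0],[1,0,0,0,0,0,0]]])

```text
t: 6.82
ee_pos: [645.1, -116.0, 336.7]
orientation: [2.908, 0.452, -0.274]
ft_force: [-0.1, -0.1, -0.9]
width: 29.9
grasp_force: 30.0
```

```bash
cat > st.py <<'E'
from h import *
import sys
n=np.array([.151,.21,.966]);n/=np.linalg.norm(n);L=np.array([616.5,-155.5,155])
F=[];
for i in range(5):
    o=readout.get_obs();F.append(o['ft_force']);a=vision.get_image(['scene','side','wrist'][i%3])
    cv2.imwrite('pics/%s_%s.png'%(sys.argv[1],['scene','side','wrist'][i%3]),a[:,:,::-1])
F=np.array(F);T=R.from_rotvec(o['orientation']).as_matrix();f=np.array(o['ee_pos'])+178.7*T[:,2]
print('t',o['t'],'F',F.mean(0).round(2),'Fn',(F@n).round(2),'M',np.round(o['moment'],2),'foot-L perp',((f-L)-n*((f-L)@n)).round(1),'h',round((f-L)@n,1),'ang',np.degrees(np.arccos(-T[:,2]@n)).round(2))
for c in('scene','side'): print(c,proj(cam(c),f).round(1),proj(cam(c),L).round(1))
cw=cam('wrist',o);print(proj(cw,f).round(1),proj(cw,L).round(1))
E
python3 st.py a
python3 - <<'E'
import cv2,numpy as np
s=[cv2.imread('pics/a_%s.png'%k) for k in('scene','side','wrist')]
g=lambda im,u,v,w:cv2.resize(im[v-w*3//4:v+w*3//4,u-w//2:u+w//2],(266,399),interpolation=cv2.INTER_CUBIC)
cv2.imwrite('pics/c3.png',np.hstack([g(s[0],260,210,60),g(s[1],286,140,60),g(s[2],322,190,90)]))
E
```

```text
t 7.0167 F [ 0.25 -0.11 -1.16] Fn [-0.93 -0.72 -1.24 -1.17 -1.48] M [ 0.2  -0.1   0.02] foot-L perp [ 0.9 -0.1 -0.1] h 11.0 ang 0.05
scene [259.7 219.7] [258.9 222.7]
side [285.2 146.2] [286.5 148.7]
[321.5 204.2] [321.  201.4]
```

View pics/c3.png

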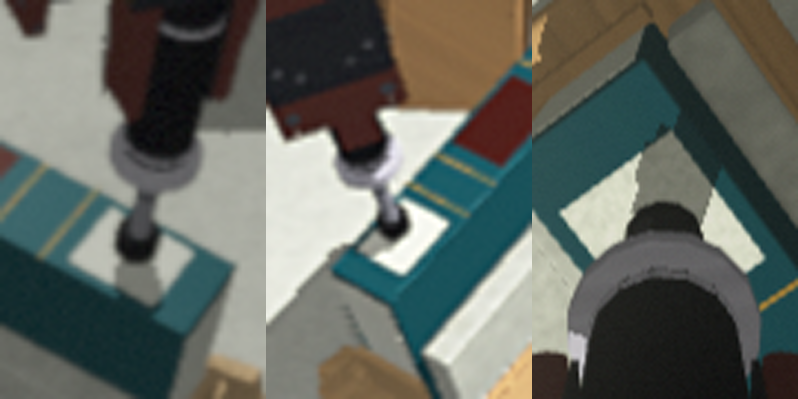

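All three close views show the foot about 10 mm or less above the label's middle (scene (138,250) against centre (131,256) in the crop), within about 2 mm laterally. I'll press gently, using the spring force as the gauge.

Request:
servo_tool(plan=[[[1,-0.04,-0.025,-0.12,0,0,0],[1,-0.02,-0.025,-0.12,0,0,0],[1,-0.02,-0.03,-0.12,0,0,0],[1,-0.01,-0.015,-0.075,0,0,0],[1,0,0,0,0,0,0]]])

```text
t: 7.48
ee_pos: [642.1, -119.7, 319.8]
orientation: [2.908, 0.453, -0.271]
ft_force: [2.0, 0.6, 1.6]
width: 29.8
grasp_force: 30.0
```

```bash
python3 st.py b
```

```text
t 7.6833 F [1.37 1.1  1.78] Fn [2.01 1.42 2.37 2.75 2.26] M [ 0.21 -0.28  0.02] foot-L perp [-0. -0.  0.] h -7.2 ang 0.04
scene [258.5 225. ] [258.9 222.7]
side [287.1 150.3] [286.5 148.7]
[321.5 204.2] [321.5 206.9]
```

Request:
servo_tool(plan=[[[1,-0.014,-0.018,-0.09,0,0,0],[1,-0.014,-0.018,-0.09,0,0,0],[1,-0.006,-0.011,-0.04,0,0,0],[1,0,0,0,0,0,0],[1,0,0,0,0,0,0]]])

```text
t: 8.15
ee_pos: [640.8, -121.5, 311.6]
orientation: [2.908, 0.453, -0.271]
ft_force: [1.3, 1.4, 3.2]
width: 29.9
grasp_force: 30.0
```

```bash
python3 st.py c;  python3 - <<'E'
import cv2,numpy as np
s=[cv2.imread('pics/c_%s.png'%k) for k in('scene','side')]
g=lambda im,u,v:cv2.resize(im[v-25:v+25,u-25:u+25],(400,400),interpolation=cv2.INTER_CUBIC)
cv2.imwrite('pics/c4.png',np.hstack([g(s[0],260,215),g(s[1],286,143)]))
E
```

```text
t 8.35 F [1.49 1.75 3.87] Fn [3.54 5.08 4.43 4.44 4.14] M [ 0.24 -0.35  0.06] foot-L perp [-0.1  0.   0. ] h -16.5 ang 0.03
scene [257.9 227.7] [258.9 222.7]
side [288.  152.4] [286.5 148.7]
[321.5 204.2] [321.5 210.6]
```

View pics/c4.png

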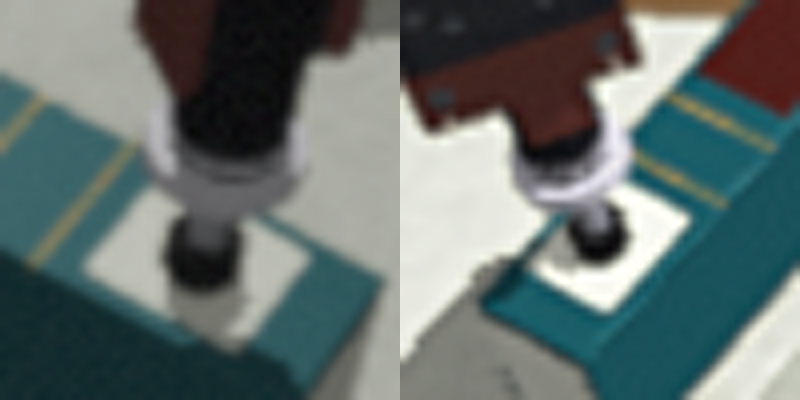

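The foot is flat on the middle of the label (scene crop: foot (203,275), label centre (196,263), about 2 mm off). The spring force of about 5.7 N means roughly 19 mm in, so one more millimetre.

Request:
servo_tool(plan=[[[1,-0.004,-0.005,-0.024,0,0,0],[1,0,0,0,0,0,0],[1,0,0,0,0,0,0]]])

```text
t: 8.65
ee_pos: [640.6, -121.7, 310.5]
orientation: [2.908, 0.453, -0.271]
ft_force: [2.1, 1.0, 4.3]
width: 29.5
grasp_force: 30.0
```

```bash
python3 st.py d; python3 -c "
from workcell import close_job;print(close_job())"
```

```text
t 8.85 F [2.52 1.47 4.11] Fn [4.62 3.72 5.21 5.   4.75] M [ 0.25 -0.52  0.05] foot-L perp [-0.2  0.   0. ] h -17.7 ang 0.02
scene [257.8 228.1] [258.9 222.7]
side [288.1 152.7] [286.5 148.7]
[321.5 204.2] [321.6 211. ]
the job is handed in; nothing more can be done
None
```

The job is handed in at 8.85 s: the presser is still gripped, square to the spine, foot within about 2–3 mm of the label's middle, and pressed about half way in, judged from a spring force of about 6 N because I couldn't see the dark ring clearly.

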